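# Close up the table saw's throat and lay the board to the rip fence

### The job

Get the table saw ready for the next rip. Slide the rip fence to the right, off the throat opening, until it meets its stop; then fit the red narrow-slot insert into the opening, finger hole towards the front rail (the robot's side), and press it down flush with the saw table at both ends. Last, slide the cedar board, without lifting it off the table, across over the insert until its long edge lies snug along the fence, and leave the grey insert and the tools where they are.

Things in the scene. Friction and masses are not known exactly. Their poses are not given: they have to be found in the camera images.
- saw: Fixed table saw let into the bench; place and yaw vary. Origin: centre of the throat opening at bench level. x along the blade line away from the robot (front rail at -x), y left, z up. Flat table top 40 mm above the bench (grey iron middle, white wings), x -260..240, y -480..370 mm. Mitre slots 19 wide, 9 deep at y = +-114.5 mm. Blade lowered out of the way.
- throat (a point): Centre of the throat opening at table-top level, axes as the saw's. Recess 246 (x) by 70 mm (y), 13.2 mm deep to a ledge. Brass leaf springs in the long walls at x = +-70 mm stick 4.5 mm in and grip the insert: laid in, it stays some mm proud and goes down only when pressed, with some 4 to 8 N at each end in turn; 20 N does no harm; then it stays.
- fence (a joint): Rip fence's place on its rails, m: 0 far left (over the opening), growing to the right (saw -y) up to the stop at 0.12. Starts between 0 and 0.05; slides stiffly (about 4 N, lock lever left open) and stays where left.
- fence_face (a point): Point on the fence's left (+y) face at the throat's x, 30 mm above the saw table; axes as the saw's. The fence is a grey aluminium bar 510 mm long (x), 45 mm wide (from this face to -y), top 56 mm above the saw table; push this face or pinch it across from above. The face is at saw y = +20 mm when the joint is 0, -100 mm at the stop.
- insert: Red plate 240 (x) by 66 (y) by 13 mm, about 0.28 kg, flat on the saw's right wing. Origin: centre of its underside. 22 mm finger hole at x = -99 mm (front end; starts towards the robot); 6 mm slot along the middle, x -67..83 mm. To lay it in, grip the long edges by their upper half, so that the fingertips do not meet the table first.
- insert_front (a point): Middle of the insert's upper face, 8 mm from its front end (insert x = -112 mm); z level with the upper face, 13 mm above its underside.
- insert_rear (a point): The same 8 mm from its rear end (insert x = +112 mm).
- spare_insert: Grey insert of the same outside size (240 x 66 x 13 mm) with a 24 mm wide slot, beside the red one on the right wing (either may be nearer the fence); leave alone. Origin as the insert's.
- board: Reddish-brown cedar board 180 (x) by 120 (y) by 19 mm thick, lower long edges rounded (4 mm), about 0.22 kg, flat on the saw table left of the opening; too wide to grip across. Origin: centre of its underside. Lying along the fence, its centre is 60 mm left of the fence face.
- tape_measure: Yellow tape measure, 62 x 34 x 62 mm, on the rear of the right wing; leave alone. Origin: centre of its underside.
- square: Combination square, 200 mm steel blade on a black head, 31 mm high, at the rear of the table on the left; leave alone. Origin: centre of the head's underside.
- push_stick: Orange push stick, 315 mm long, 12 mm thick, on the bench right of the saw; leave alone. Origin at its underside.
- mallet: Hammer on the bench, left rear; leave alone.
- arbor_wrench: Steel arbor wrench at the front of the saw's right wing; leave alone.
- pencil: Red carpenter's pencil, 170 mm, at the front of the saw table on the left; leave alone.
- offcut: Pale wood offcut 110 x 38 x 38 mm on the bench left of the saw; leave alone.

How it is judged:
By the outcome, as a careful person would: the job done as asked, in the order asked, and still so for the second after the job is handed in, with the robot touching nothing.
It also fails if it takes over 72 s, if anything falls off the work surface, if the arm or the gripper's body presses on something with over 40 N, if the wrist force passes 120 N, or if a joint passes its speed limit or range.

### The arm

A 7-joint arm with a two-finger parallel gripper is mounted at the origin on the work surface. World frame = base frame: x ahead of the robot, y to its left, z up, the work surface at z = 0. Lengths are in m, angles in degrees, forces in N, time in s.
With the tool pointing down it reaches from about 0.35 to 0.775 m from the base axis. Payload 3.1 kg.
Tool frame: the origin (TCP) lies on the centre line of the jaws, within the pads' length; the fingertips stand 17 mm ahead of it and the grasp point (between the pads) lies 2 mm behind it (robot.tip_reach is the distance from the TCP to the fingertips, in m); z points along the fingers, y is the direction in which the jaws open and shut (so a half turn about z gives the same grasp; the last joint's range is limited). The gripper opens to 85 mm and grips with 20 to 120 N. Pads are 22 mm wide; open, the fingers measure 114 mm over their backs; the gripper's body (76 mm by 85 mm) begins 54 mm behind the grasp point. The pads swing forward as they close: fully open they stand 13 mm farther back than shut.
Start: joints at [-78.535, 17.813, 0.802, 86.603, -0.252, 75.585, -1.558], TCP at [0.132, 0.534, 0.248] pointing down, gripper open.
Joint ranges: [-154.91, 154.91], [-16.99, 109.72], [-72.82, 74.43], [7.12, 147.25], [-82.49, 262.49], [11.32, 116.49], [-174.64, 174.64]. Speed limits (degrees/s): [159.86, 159.86, 180, 180, 180, 180, 180].

### API

Orientations are given as [roll, pitch, yaw] about the fixed x, y, z axes, in that order (R = Rz(yaw) Ry(pitch) Rx(roll)).
In Python, from station import robot, fingers, vision, workorder, recognise gives the robot as it stands. Calls block until the motion is done:
- robot.move_to(position, orientation): joint-space move of the TCP to a pose.
- robot.line_to(position, orientation=None, velocity=0.15, f_stop=None): straight line of the TCP; orientation=None keeps the orientation; velocity is the mean speed in m/s. With f_stop (N) it stops when the force on the tool has changed by that much, and returns True; else False.
- robot.move_j(angles): joint-space move.
- fingers.gripper_to(opening, force=None): opening from 0.0 (shut) to 1.0 (fully open); force is the grip in N (None keeps the last); returns when the fingers have stopped.
- robot.pause(seconds).
- robot.inverse_kinematics(position, orientation): joint angles nearest the present ones, or None.
- vision.grab_frame(name): name is "side" or "top"; returns the picture (480x640x3 uint8, red, green, blue); there is no depth.
- vision.calibration(name): a dict with "mtx" (3x3 intrinsics, pixels), "extrinsics" (4x4, takes a point from world to camera coordinates). Camera axes: x right, y up, looking along -z (the intrinsics and any distortion apply to the point x, -y, -z); pixel columns grow to the right and rows downward; lengths in m; the calibration is good to about 2 mm. A picture is of the moment at which its call begins. calibration takes no time and is no camera call.
A pose or a line that the arm cannot do raises robot.PlanningError and nothing moves.
- workorder.close_job(): hands the job in, once; it reports no verdict.
Trained networks look in the newest picture that a camera, given by its name, has taken for a name from the list of things; names that differ only in an ending like _2 or _b are one class to them, and where a whole thing is asked for, a point or a joint stands for the part that bears it (a point fixed in the world has none). Each returns a list of dicts, best first, with "p" (0 to 1); they miss things now and then, are a little off and sometimes report something else, mostly with a low value. They report only what shows in the picture. A call takes as long as a camera call.
- recognise(label, camera): "rect" ([centre column, centre row, width, height] in pixels, round what is visible of it).
Readings, each from a call of its own:
- robot.current_time_s(): time.
- robot.current_joint_positions(): joint angles.
- robot.current_dq(): joint speeds.
- robot.current_joint_torque(): joint torques, N m.
- robot.current_tool_pos(): TCP position.
- robot.current_eef_rot(): TCP orientation.
- robot.current_contact_force(): force on the tool from outside, world axes, zero at the start.
- robot.current_torque(): the same for the moment, N m.
- robot.current_finger_gap(): opening from 0.0 (shut) to 1.0 (fully open).
Only numpy, scipy, OpenCV 4.12 (cv2) and the standard library are available. Lean on these libraries where they do the work, as an engineer would, in place of code of your own. Each camera call takes 0.05 s, during which the arm holds its last target. There are 200 camera calls.

## Working session

There is one attempt and no reset: what is moved stays moved. The work goes in short steps, each a Python script; the robot and the scene stay as the last script left them, time stands still between calls to the robot, and variables do not carry over. Pictures are saved under pics/ and viewed, about 8 in all and at most 12, crops included, and the job is handed in when it is done.

```bash
ls; mkdir -p pics
python3 - <<'E'
from station import robot, fingers, vision, workorder, recognise
import cv2,numpy as np
for c in("top","side"):
    f=vision.grab_frame(c); cv2.imwrite(f"pics/{c}0.png",f[:,:,::-1])
    k=vision.calibration(c); print(c,{a:np.round(b,4).tolist() if not isinstance(b,str) else b for a,b in k.items()})
    for l in("saw","fence","insert","spare_insert","board","tape_measure","arbor_wrench","pencil","square"):
        r=recognise(l,c); print(l,[(np.round(q["rect"]).tolist(),round(q["p"],2)) for q in r[:2]])
print(robot.current_time_s(),robot.current_tool_pos(),robot.current_eef_rot(),robot.tip_reach)
E
```

```text
pics
top {'mtx': [[552.5002, 0.0, 324.3708], [0.0, 552.5002, 234.8591], [0.0, 0.0, 1.0]], 'extrinsics': [[-0.03, -0.9995, -0.0132, -0.018], [0.9893, -0.0316, 0.1427, -0.5307], [-0.143, -0.0088, 0.9897, -1.3616], [0.0, 0.0, 0.0, 1.0]]}
saw [([335.0, 246.0, 340.0, 245.0], 0.74)]
fence [([315.0, 242.0, 60.0, 248.0], 0.76)]
insert [([415.0, 227.0, 28.0, 94.0], 0.86)]
spare_insert [([472.0, 224.0, 37.0, 96.0], 0.63)]
board [([237.0, 240.0, 62.0, 80.0], 0.66)]
tape_measure [([392.0, 152.0, 14.0, 29.0], 0.61)]
arbor_wrench [([120.0, 214.0, 36.0, 102.0], 0.62), ([431.0, 309.0, 19.0, 73.0], 0.61)]
pencil [([210.0, 325.0, 10.0, 72.0], 0.95)]
square [([246.0, 146.0, 77.0, 19.0], 0.77), ([413.0, 226.0, 29.0, 99.0], 0.27)]
side {'mtx': [[571.5051, 0.0, 318.8479], [0.0, 571.5051, 231.7015], [0.0, 0.0, 1.0]], 'extrinsics': [[-0.9123, -0.4092, 0.0164, 0.4807], [0.2365, -0.4938, 0.8368, -0.2026], [-0.3343, 0.7673, 0.5472, -1.6162], [0.0, 0.0, 0.0, 1.0]]}
saw [([281.0, 262.0, 219.0, 190.0], 0.98), ([347.0, 206.0, 70.0, 29.0], 0.34)]
fence [([313.0, 232.0, 145.0, 54.0], 0.56)]
insert [([346.0, 205.0, 74.0, 28.0], 0.87)]
spare_insert [([352.0, 186.0, 55.0, 25.0], 0.9)]
board [([293.0, 279.0, 71.0, 42.0], 0.58)]
tape_measure [([291.0, 194.0, 21.0, 19.0], 0.52)]
arbor_wrench []
pencil [([352.0, 312.0, 63.0, 29.0], 0.86)]
square [([227.0, 249.0, 39.0, 34.0], 0.69)]
1.0 [0.13166158 0.53402405 0.24830275] [1.79998705e+02 1.45344753e-03 1.66152302e+02] 0.017
```

View pics/top0.png

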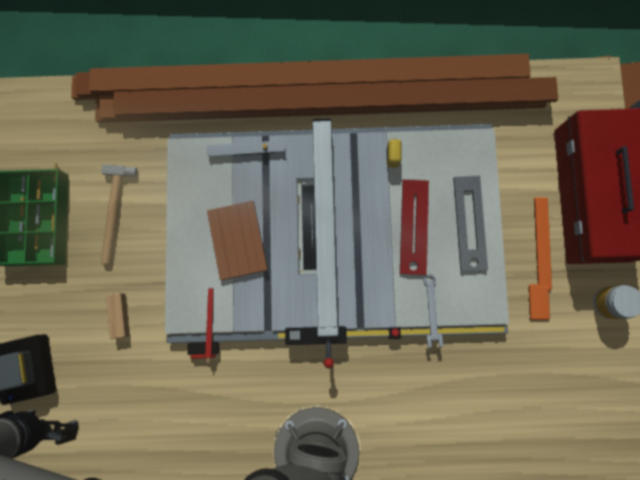

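View pics/side0.png

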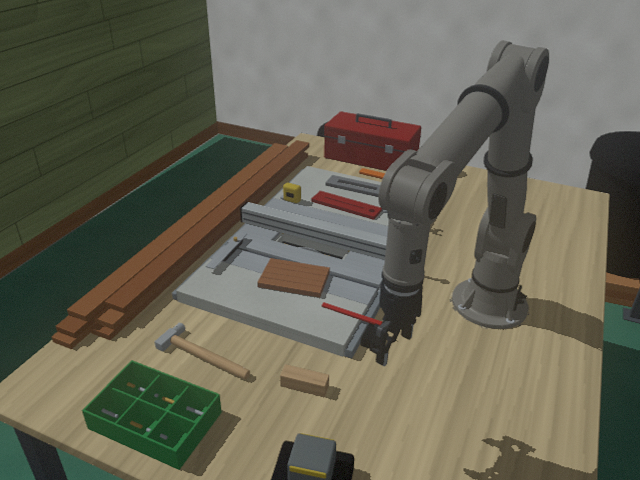

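The top view shows the red insert at about (415,227) with its hole towards the robot, and the grey one at (470,224). The board is at (237,240), the fence at about (325,230) over the opening, and the mitre slots at columns 266 and 355. Next I'll measure these.

```bash
cat > h.py <<'E'
from station import robot, fingers, vision, workorder, recognise
import cv2,numpy as np
def cal(c):
    k=vision.calibration(c); E=k["extrinsics"]; return k["mtx"],E
def p2w(px,z,c="top"):
    K,E=cal(c); px=np.atleast_2d(np.asarray(px,float))
    d=np.c_[(px[:,0]-K[0,2])/K[0,0],-(px[:,1]-K[1,2])/K[1,1],-np.ones(len(px))]@E[:3,:3]
    o=-E[:3,:3].T@E[:3,3]; return o+d*((z-o[2])/d[:,2])[:,None]
def w2p(P,c="top"):
    K,E=cal(c); q=np.atleast_2d(P)@E[:3,:3].T+E[:3,3]
    return np.c_[K[0,0]*q[:,0]/-q[:,2]+K[0,2],K[1,1]*-q[:,1]/-q[:,2]+K[1,2]]
def rectw(mask,z,c="top"):
    """largest blob -> centre, sizes, yaw(long axis) in world at height z"""
    cs,_=cv2.findContours(mask,cv2.RETR_EXTERNAL,cv2.CHAIN_APPROX_NONE)
    q=max(cs,key=cv2.contourArea)[:,0,:]
    w=p2w(q,z,c)[:,:2]
    (cx,cy),(a,b),t=cv2.minAreaRect((w*1000).astype(np.float32))
    if a<b: a,b,t=b,a,t+90
    return np.array([cx,cy])/1000,a,b,(t+90)%180-90
def red(f):
    f=f.astype(int); return ((f[:,:,0]>90)&(f[:,:,1]<45)&(f[:,:,2]<50)).astype(np.uint8)
def box(m,x0,x1,y0,y1):
    o=np.zeros_like(m); o[y0:y1,x0:x1]=m[y0:y1,x0:x1]; return o
E
python3 - <<'E'
from h import *
f=cv2.imread("pics/top0.png")[:,:,::-1]
print("insert",rectw(box(red(f),395,435,170,285),.053), f[227,408],f[240,237],f[240,225],f[200,266],f[200,260],f[200,280])
hsv=cv2.cvtColor(np.ascontiguousarray(f),cv2.COLOR_RGB2HSV)
b=((hsv[:,:,1]>90)&(hsv[:,:,2]>60)).astype(np.uint8)
print("board",rectw(box(b,195,280,190,290),.059))
g=f.sum(2).astype(float)/3
def slot(c0,c1,rows):
    P=[]
    for r in rows:
        s=g[r,c0:c1]; w=np.clip(np.median(s)-20-s,0,None)
        if w.sum()>30: P.append(((w*np.arange(c0,c1)).sum()/w.sum(),r))
    W=p2w(P,.038)[:,:2]; vx,vy,x0,y0=cv2.fitLine(W.astype(np.float32),cv2.DIST_HUBER,0,.001,.001).ravel()
    if vx<0: vx,vy=-vx,-vy
    return np.degrees(np.arctan2(vy,vx)),y0+(0.55-x0)*vy/vx,len(P)
print(slot(256,278,range(165,320)),slot(342,366,range(140,320)))
v=cv2.resize(f[110:350,150:470],None,fx=2.5,fy=2.5,interpolation=cv2.INTER_CUBIC)
cv2.imwrite("pics/crop0.png",v[:,:,::-1])
E
```

```text
insert (array([ 0.5970459 , -0.26381119]), 122.64571380615234, 57.922142028808594, -3.2190475463867188) [110  48  47] [116  82  60] [116  82  61] [78 82 85] [126 134 138] [125 133 139]
board (array([0.52042096, 0.18418646]), 176.0615997314453, 117.18084716796875, 10.422967910766602)
(np.float32(-0.08180073), np.float32(0.11301454), 117) (np.float32(-0.10813058), np.float32(-0.11646935), 180)
```

View pics/crop0.png

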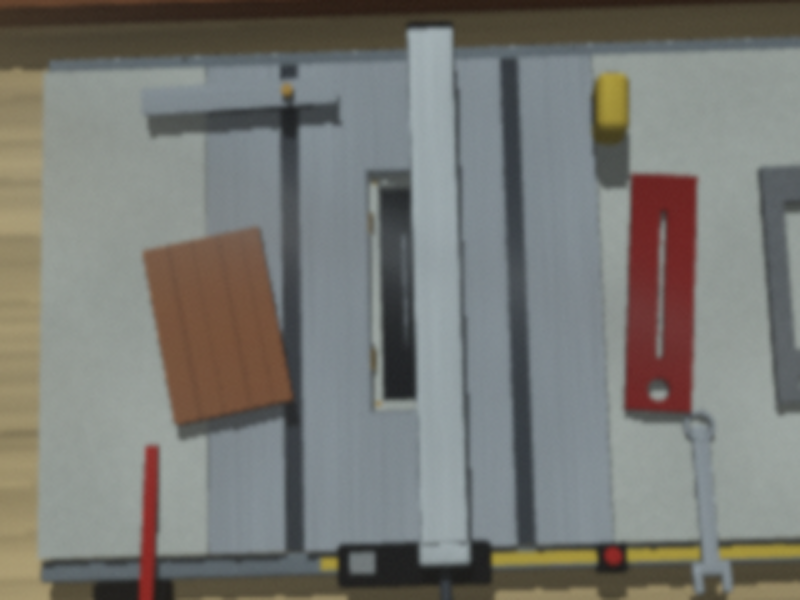

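Run:
```python
from h import *
c=p2w([[297,178.8],[299.5,274]],.04); print(c)
t=p2w([[313.2,126],[318,332]],.096); print("face",t)
fingers.gripper_to(0.0,40)
o=[180,0,180]
x=.53
robot.move_to([x,.065,.2],o)
robot.line_to([x,.065,.078],velocity=.2)
print(robot.current_tool_pos(),robot.current_joint_positions(),robot.current_contact_force())
s=robot.line_to([x,-.125,.078],velocity=.08,f_stop=15)
print(s,robot.current_tool_pos(),robot.current_contact_force(),robot.current_time_s())
robot.line_to([x,robot.current_tool_pos()[1]+.02,.078],velocity=.15)
robot.line_to([x,robot.current_tool_pos()[1],.16],velocity=.25)
robot.move_to([.42,-.26,.35],o)
f=vision.grab_frame("top"); cv2.imwrite("pics/top1.png",f[:,:,::-1]); print(robot.current_time_s())
cv2.imwrite("pics/crop1.png",cv2.resize(f[110:350,190:510],None,fx=2.5,fy=2.5,interpolation=cv2.INTER_CUBIC)[:,:,::-1])
```

```text
[[0.67722061 0.03147668 0.04      ]
 [0.43251763 0.03081815 0.04      ]]
face [[ 0.79703996 -0.01527794  0.096     ]
 [ 0.28971038 -0.01289034  0.096     ]]
[0.530969   0.0652834  0.07890015] [-32.528005    27.4936791   31.60402843 102.9244089  -17.32793158
  54.32706727  96.41355477] [ 0.86384823 -0.66151582  0.39415583]
True [ 0.52959577 -0.08943372  0.07775076] [0.71231664 0.13141717 1.10934373] 6.5
8.4167
```

View pics/crop1.png

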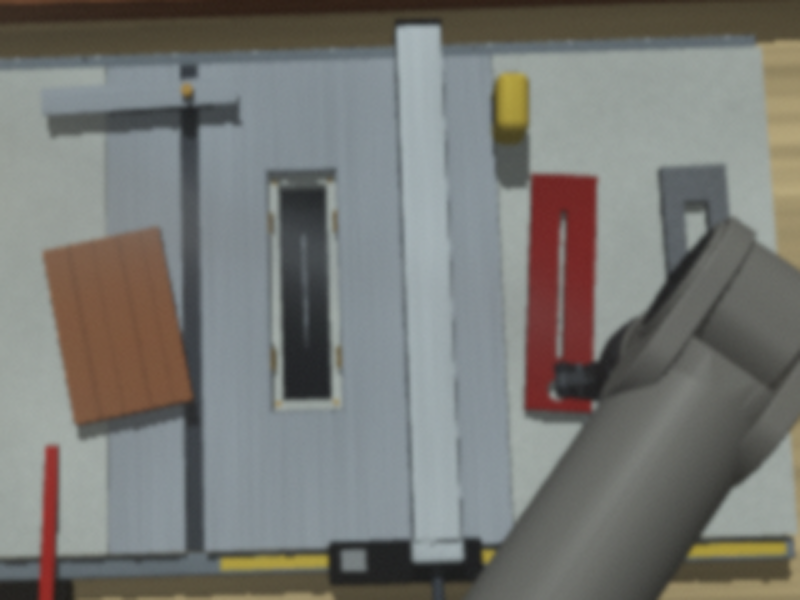

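The fence is against its stop and the opening is clear: its corners in the crop are (267,170), (336,168), (273,410) and (342,409). I'll measure the throat and insert more finely, then touch the table to find fingertip height at grasp width.

```bash
cat >> h.py <<'E'
from scipy.optimize import least_squares
def fitbox(mask,dims,z0,g,c="top"):
    """pose (x,y,yaw deg) of a box whose silhouette hull has the mask's moments"""
    cs,_=cv2.findContours(mask,cv2.RETR_EXTERNAL,cv2.CHAIN_APPROX_NONE)
    one=np.zeros_like(mask); cv2.fillConvexPoly(one,cv2.convexHull(max(cs,key=cv2.contourArea)),1)
    def mom(M): 
        return np.array([M["m10"]/M["m00"],M["m01"]/M["m00"],10*.5*np.arctan2(2*M["mu11"],M["mu20"]-M["mu02"])*2])
    m=mom(cv2.moments(one,True)); a,b,h=np.array(dims)/2
    def proj(p):
        t=np.radians(p[2]); R=np.array([[np.cos(t),-np.sin(t)],[np.sin(t),np.cos(t)]])
        q=np.array([[s*a,u*b] for s in(-1,1) for u in(-1,1)])@R.T+p[:2]
        P=np.vstack([np.c_[q,np.full(4,z)] for z in(z0,z0+2*h)])
        return cv2.convexHull(w2p(P,c).astype(np.float32))
    def res(p):
        d=mom(cv2.moments(proj(p)))-m; d[2]=(d[2]+10*np.pi)%(20*np.pi)-10*np.pi; return d
    s=least_squares(res,g,x_scale=[.01,.01,1],diff_step=1e-3)
    return s.x,s.cost,one.sum(),cv2.contourArea(proj(s.x))
E
python3 - <<'E'
from h import *
f=cv2.imread("pics/top0.png")[:,:,::-1].copy(); hsv=cv2.cvtColor(f,cv2.COLOR_RGB2HSV)
F=f.astype(int); m=((F[:,:,0]-F[:,:,1])>28).astype(np.uint8)
print("insert",fitbox(box(m,395,435,170,285),(.24,.066,.013),.04,[.6,-.264,-3]))
b=((hsv[:,:,1]>75)&(F[:,:,0]-F[:,:,2]>22)).astype(np.uint8)
print("board",fitbox(box(b,195,280,190,290),(.18,.12,.019),.04,[.52,.184,10]))
f1=cv2.imread("pics/top1.png").astype(float).mean(2)
cr=(np.array([[267,170],[336,168],[273,410],[342,409]])+.5)/2.5-.5+[190,110]
W=p2w(cr,.04)[:,:2]; print("throat",W.round(4).tolist(),W.mean(0))
print("rows",f1[172:186,311].round().tolist(),f1[265:280,314].round().tolist())
print("cols",f1[225,290:306].round().tolist(),f1[225,318:332].round().tolist())
print("fence",p2w((np.array([[397,25],[411,545]])+.5)/2.5-.5+[190,110],.096))
fingers.gripper_to(.776)
robot.move_to([.365,.005,.12],[180,0,180])
robot.line_to([.365,.005,.075],velocity=.2)
print(robot.line_to([.365,.005,.045],velocity=.03,f_stop=3),robot.current_tool_pos(),robot.current_contact_force(),robot.current_finger_gap())
robot.line_to([.365,.005,.18],velocity=.25); print(robot.current_time_s())
E
```

```text
insert (array([ 0.5426845 , -0.26101899, -4.80378144]), np.float64(4.577680197660104e-11), np.uint64(2554), 2565.653036605101)
board (array([ 0.52099454,  0.18576214, 11.90814922]), np.float64(6.2421266914639564e-12), np.uint64(3399), 3515.976956187631)
throat [[0.6802, 0.0327], [0.6799, -0.0383], [0.4333, 0.0323], [0.4322, -0.0368]] [ 0.55638906 -0.0025251 ]
rows [139.0, 140.0, 139.0, 139.0, 134.0, 119.0, 96.0, 83.0, 83.0, 84.0, 86.0, 87.0, 77.0, 64.0] [37.0, 37.0, 38.0, 55.0, 90.0, 131.0, 150.0, 153.0, 145.0, 137.0, 136.0, 139.0, 140.0, 140.0, 140.0]
cols [138.0, 140.0, 140.0, 141.0, 140.0, 138.0, 130.0, 119.0, 124.0, 149.0, 158.0, 141.0, 104.0, 68.0, 54.0, 54.0] [59.0, 61.0, 73.0, 110.0, 144.0, 157.0, 154.0, 143.0, 136.0, 139.0, 140.0, 140.0, 138.0, 140.0]
fence [[ 0.81035743 -0.10397486  0.096     ]
 [ 0.29720947 -0.09863794  0.096     ]]
True [0.36472694 0.00503097 0.05041419] [-0.92266384 -0.36866987  5.80980052] 0.7739240452610934
12.2083
```

Run:
```python
from h import *
f=cv2.imread("pics/top0.png")[:,:,::-1].astype(float); d=f[:,:,0]-f[:,:,1]
def cross(v,lo):
    h=v.max()/2; i=np.where(v>h)[0]; a,b=i[0],i[-1]
    return lo+a-(v[a]-h)/(v[a]-v[a-1]), lo+b+(v[b]-h)/(v[b]-v[b+1])
L=[];R=[]
for r in range(188,268):
    a,b=cross(d[r,392:440],392); L.append((a,r));R.append((b,r))
B=[];T=[]
for c in list(range(406,411))+list(range(419,423)):
    a,b=cross(d[168:284,c],168); T.append((c,a));B.append((c,b))
def ln(P,z):
    W=p2w(P,z)[:,:2]; k,m=np.polyfit(W[:,0],W[:,1],1); return np.degrees(np.arctan(k)),k*.55+m
print("left z.04/.053",ln(L,.04),ln(L,.053),"right",ln(R,.053))
print("rear x",p2w(T,.053).mean(0),"front x",p2w(B,.04).mean(0),p2w(B,.053).mean(0))
K,E=cal("top"); print("cam",-E[:3,:3].T@E[:3,3])
```

```text
left z.04/.053 (np.float64(-4.649250298171097), np.float64(-0.229920987175044)) (np.float64(-4.649250298171095), np.float64(-0.22836776455112628)) right (np.float64(-4.526032787893327), np.float64(-0.29295711090939325))
rear x [ 0.66140692 -0.2649027   0.053     ] front x [ 0.42439062 -0.25423542  0.04      ] [ 0.42350027 -0.25228523  0.053     ]
cam [ 0.32966762 -0.04675804  1.42304853]
```

Run:
```python
from h import *
o=[180,0,175.4]; p=[.5428,-.2609]
fingers.gripper_to(.97)
robot.move_to(p+[.13],o)
robot.line_to(p+[.0585],velocity=.12); robot.pause(.2)
print(robot.current_tool_pos(),robot.current_eef_rot(),robot.current_contact_force())
fingers.gripper_to(.6,40)
print(robot.current_finger_gap(),robot.current_tool_pos())
robot.line_to(p+[.15],velocity=.15)
print(robot.current_finger_gap(),robot.current_contact_force())
t=[.557,-.002]
robot.move_to(t+[.15],[180,0,179.9])
robot.line_to(t+[.085],velocity=.15); robot.pause(.3)
print(robot.current_tool_pos(),robot.current_eef_rot(),robot.current_time_s())
for c in("top","side"):
    f=vision.grab_frame(c); cv2.imwrite(f"pics/{c}2.png",f[:,:,::-1])
a=cv2.imread("pics/top2.png")[130:330,220:420]; b=cv2.imread("pics/side2.png")[160:360,200:400]
cv2.imwrite("pics/c2.png",cv2.resize(np.hstack([a,b]),None,fx=2,fy=2,interpolation=cv2.INTER_CUBIC))
```

```text
[ 0.5433892  -0.26136346  0.05952742] [-1.79963290e+02  1.04331514e-01  1.75398706e+02] [-0.40165029 -0.27996997 -0.28419796]
0.752110592498618 [ 0.54328923 -0.26166354  0.05972701]
0.7464763819989043 [-0.33907377  0.45393611 -3.17194616]
[ 0.55768415 -0.00206243  0.08591309] [1.79989459e+02 1.02675357e-01 1.79905163e+02] 17.675
```

View pics/c2.png

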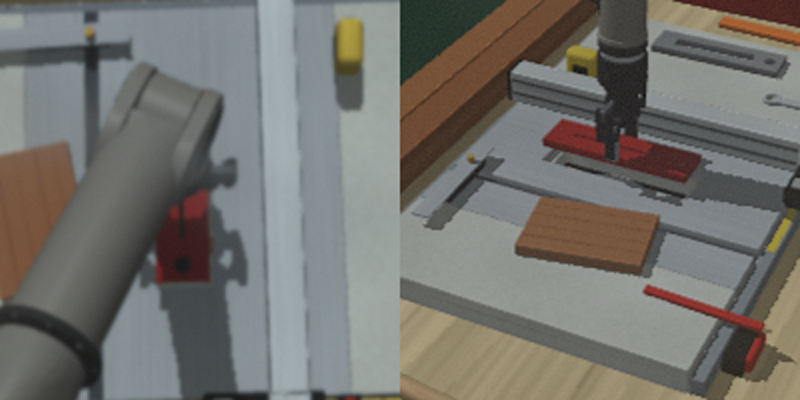

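The insert is held level over the opening, hole to the front, with its front edge at top-view row ~270. I'll check the front edge against the opening numerically before lowering.

Run:
```python
from h import *
f=cv2.imread("pics/top2.png")[:,:,::-1].astype(float); d=f[:,:,0]-f[:,:,1]
P=[]
for c in list(range(301,307))+list(range(318,322)):
    v=d[255:282,c]; h=v[:10].max()/2; b=np.where(v>h)[0][-1]; P.append((c,255+b+(v[b]-h)/(v[b]-v[b+1])))
W=p2w(P,.0665); print("front edge",W.mean(0), np.degrees(np.polyfit(W[:,1],W[:,0],1)[0]))
L=[];R=[]
for r in range(240,266):
    v=d[r,285:340]; h=v.max()/2; i=np.where(v>h)[0]; a,b=i[0],i[-1]
    L.append((285+a-(v[a]-h)/(v[a]-v[a-1]),r)); R.append((285+b+(v[b]-h)/(v[b]-v[b+1]),r))
print(p2w([L[0],L[-1],R[0],R[-1]],.079))
```

```text
front edge [0.43881321 0.00354162 0.0665    ] -0.2203271348038229
[[ 0.51290856  0.02006011  0.079     ]
 [ 0.4517309   0.03303286  0.079     ]
 [ 0.51125916 -0.0318179   0.079     ]
 [ 0.45139595  0.02229284  0.079     ]]
```

Run:
```python
from h import *
t=[.5565,-.002]
robot.line_to(t+[.066],velocity=.1)
print(robot.line_to(t+[.050],velocity=.03,f_stop=8),robot.current_tool_pos(),robot.current_contact_force(),robot.current_torque())
fingers.gripper_to(.97); robot.pause(.2)
robot.line_to(t+[.12],velocity=.2)
robot.move_to([.42,-.2,.3],[180,0,179.9])
for c in("top","side"):
    f=vision.grab_frame(c); cv2.imwrite(f"pics/{c}3.png",f[:,:,::-1])
a=cv2.imread("pics/top3.png")[130:330,220:420]; b=cv2.imread("pics/side3.png")[160:360,200:400]
cv2.imwrite("pics/c3.png",cv2.resize(np.hstack([a,b]),None,fx=2,fy=2,interpolation=cv2.INTER_CUBIC)); print(robot.current_time_s())
```

```text
True [ 0.55709726 -0.00316748  0.05116124] [-0.6785286  -0.09483816  4.73768836] [0.15369715 0.05166473 0.01141585]
20.9333
```

View pics/c3.png

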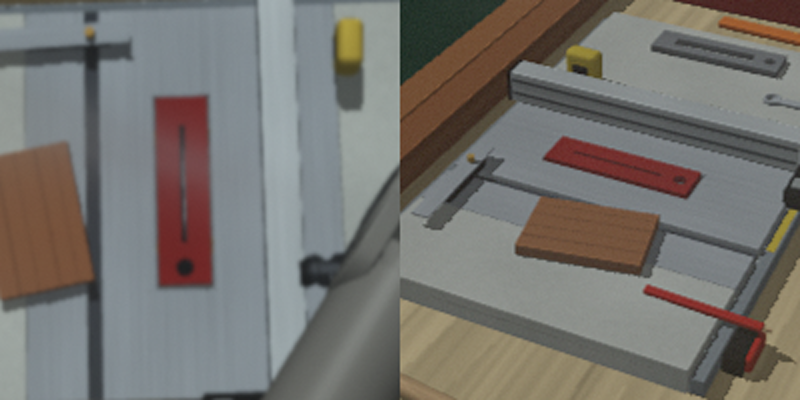

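Run:
```python
from h import *
fingers.gripper_to(0)
o=[180,0,180]
first=True
for s in(-.110,.110,-.110):
    p=[.557+s,-.002]
    if first: robot.move_to(p+[.085],o); first=False
    else: robot.line_to(p+[.075],velocity=.25)
    robot.line_to(p+[.066],velocity=.1)
    r=robot.line_to(p+[.050],velocity=.025,f_stop=14)
    print(s,r,robot.current_tool_pos(),robot.current_contact_force())
    robot.line_to(p+[.075],velocity=.2)
robot.move_to([.42,-.2,.3],o)
for c in("top","side"):
    f=vision.grab_frame(c); cv2.imwrite(f"pics/{c}4.png",f[:,:,::-1])
a=cv2.imread("pics/top4.png")[130:330,220:420]; b=cv2.imread("pics/side4.png")[200:300,240:340]
cv2.imwrite("pics/c4.png",np.hstack([cv2.resize(a,(400,400),interpolation=cv2.INTER_CUBIC),cv2.resize(b,(400,400),interpolation=cv2.INTER_CUBIC)])); print(robot.current_time_s())
```

```text
-0.11 True [ 0.44766404 -0.00211167  0.05697373] [-0.9425652  -0.23086739  8.23487986]
0.11 True [ 0.6675824  -0.00205757  0.0570816 ] [-0.57005972  0.33433754  4.99290872]
-0.11 True [ 0.44734413 -0.00206349  0.05689164] [-1.11399441 -0.26245509  7.91341125]
29.1083
```

View pics/c4.png

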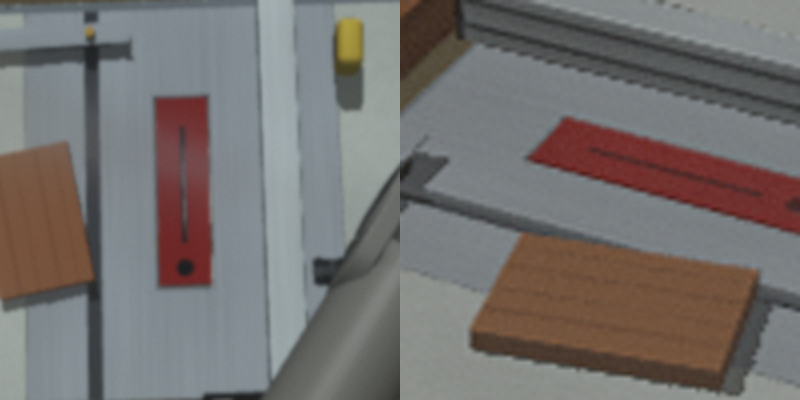

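Both presses ended with the fingertips at z = 0.040, which is table level, and the picture shows the insert flush. Now I'll push the board with two open fingers side by side, jaw axis along the fence.

Run:
```python
from h import *
fingers.gripper_to(.776)
x=.523;z=.0575
robot.move_to([.45,.1,.25],[180,0,135])
for yaw in(89.9,-90.1):
    o=[180,0,yaw]
    if robot.inverse_kinematics([x,.30,.15],o) is not None:
        try: robot.move_to([x,.30,.15],o); break
        except robot.PlanningError as e: print(yaw,e)
robot.line_to([x,.30,z],velocity=.15)
robot.pause(.2); print(yaw,robot.current_tool_pos(),robot.current_eef_rot(),robot.current_contact_force())
r=robot.line_to([x,.05,z],velocity=.07,f_stop=12); print(r,robot.current_tool_pos(),robot.current_contact_force(),robot.current_time_s())
f=vision.grab_frame("side"); cv2.imwrite("pics/side5.png",f[:,:,::-1]); cv2.imwrite("pics/c5.png",cv2.resize(f[160:360,200:440],None,fx=2.5,fy=2.5)[:,:,::-1])
```

```text
89.9 [0.52384771 0.30022214 0.05876251] [ 1.79886831e+02 -6.31980292e-02  8.99020465e+01] [-0.25097135  0.26876618 -0.18570867]
False [0.52303505 0.05019749 0.05750674] [0.60680749 1.23376723 0.27881938] 36.6667
```

View pics/c5.png

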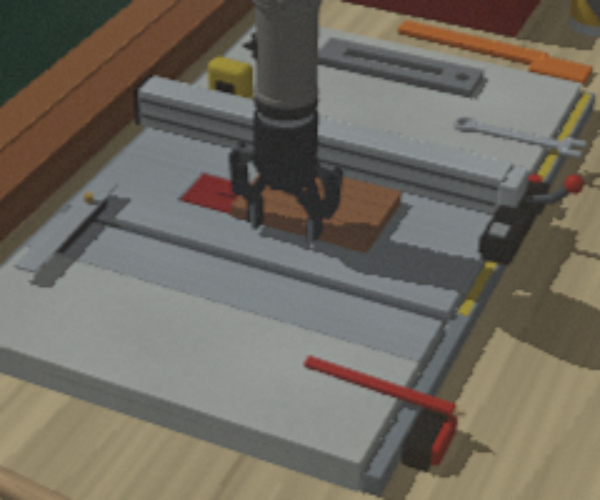

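The board is aligned across the fingers and lies flat over the insert, about 20 mm short of the fence. Now the final slow push.

Run:
```python
from h import *
x,y,z=robot.current_tool_pos(); z=.0575; x=.523
r=robot.line_to([x,.010,z],velocity=.025,f_stop=9); p=robot.current_tool_pos(); print(r,p,robot.current_contact_force())
robot.line_to([x,p[1]+.03,z],velocity=.1)
robot.line_to([x,p[1]+.03,.15],velocity=.2)
robot.move_to([.2,.4,.3],[180,0,135])
for c in("top","side"):
    f=vision.grab_frame(c); cv2.imwrite(f"pics/{c}6.png",f[:,:,::-1])
a=cv2.imread("pics/top6.png")[120:320,240:440]; b=cv2.imread("pics/side6.png")[180:280,260:360]
cv2.imwrite("pics/c6.png",np.hstack([cv2.resize(q,(400,400),interpolation=cv2.INTER_CUBIC) for q in(a,b)])); print(robot.current_time_s())
F=cv2.imread("pics/top6.png")[:,:,::-1].astype(int)
m=((F[:,:,0]-F[:,:,2]>22)&(F[:,:,1]>55)).astype(np.uint8)
print(fitbox(box(m,285,365,160,300),(.18,.12,.019),.04,[.5,-.04,0]))
```

```text
True [0.52251082 0.02734679 0.05716873] [-0.90972526 -0.18802669 -0.88466943]
40.6917
(array([ 0.53584747, -0.03280954,  0.        ]), np.float64(2.7696329613567787), np.uint64(4823), 3456.9773570001125)
```

View pics/c6.png

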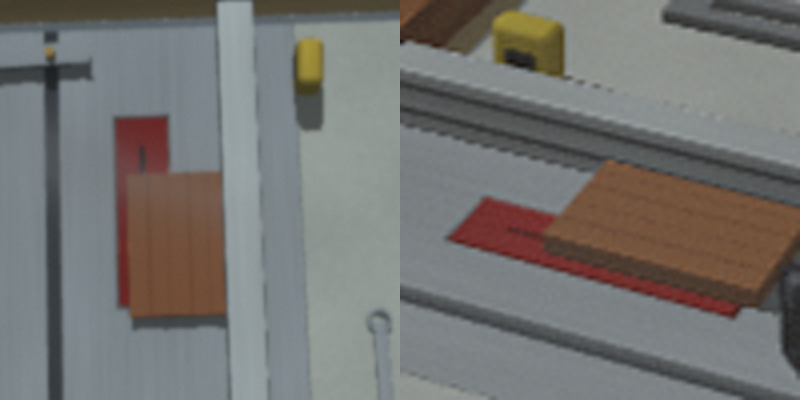

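Run:
```python
from h import *
f=cv2.imread("pics/top6.png")[:,:,::-1].astype(float); G=f[:,:,1]; d=f[:,:,0]-f[:,:,2]
def ln(P,z):
    W=p2w(P,z)[:,:2]; k,m=np.polyfit(W[:,0],W[:,1],1); return np.degrees(np.arctan(k)).round(2),(k*.52+m).round(4)
L=[];R=[]
for r in range(212,272):
    v=d[r,325:380]; h=.5*v[3:18].mean(); b=np.where(v>h)[0][-1]; R.append((325+b+(v[b]-h)/(v[b]-v[b+1]),r))
    w=G[r,294:316]; g=np.diff(w); g=np.abs(d[r,295:316]*0+g) ; 
    s=f[r,294:316,1]; h=(s[:6].min()+s[-6:].mean())/2; i=np.where(s>h)[0]; i=i[i>5][0]; L.append((294+i-(s[i]-h)/(s[i]-s[i-1]),r))
print("left edge",ln(L,.059),"right/fence edge",ln(R,.059))
```

```text
left edge (np.float64(0.79), np.float64(0.0166)) right/fence edge (np.float64(-0.12), np.float64(-0.1005))
```

```bash
python3 -c "
from h import *
workorder.close_job(); print(robot.current_time_s())"
```

```text
the job is handed in; nothing more can be done
the job is handed in; nothing more can be done
```

The table saw is set up as asked, in the order asked, and the job was handed in at about 41 s of the 72 s allowed.

- **Fence:** I pushed it right until the force rose at its stop. That put its face at world y of about -0.10 m, where the stop should be.
- **Insert:** I laid the red insert in with its finger hole to the front and pressed front, rear, then front again. Each press ended with the fingertips at z = 0.040 m, which is table height, and the pictures showed it flush.
- **Board:** I slid it flat across the insert with two fingers until the force rose at the fence. The last picture shows it against the fence. Its fence-side edge measured -0.12°, against -0.1° for the saw.
- **Other things:** I did not touch the grey insert or the tools.

**Checks that failed or disagreed:**
- The full pose fit of the board in the last picture failed, because its colour mask also took in something else.
- The board's left edge read 0.8° off and its width 117 mm instead of 120. I think the red insert behind that edge spoiled the reading.
- The board's fence-side edge measured y = -0.1005 m in the picture, while the push ended at about -0.104 m. I relied on the push, the contact force and the picture.

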